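# Shut down and clear the warming plate

### The job

Shut down the small warming plate in the middle of the bench for the day: first turn its thermostat knob anticlockwise all the way to the end stop, then stand the dabber upright on the cork mat, wholly on it, and let go. Then take the scraper block from its stand, wipe all three black flakes off the plate into the catch tray at its left edge with it (not with the fingers), and put the scraper back in its stand, blade down. Leave the other things on the bench where they are.

Things in the scene. Friction and masses are not known exactly. Their poses are not given: they have to be found in the camera images.
- warmer: the small low warming plate in mid-bench (not the large one at the right), fixed: grey case, x -165 to 85 mm, y -100 to 100 mm, x away from the robot, y left. Origin on the worktop under the centre of its bright plate (x and y within 85 and 100 mm, top 57 mm high). In front of the plate (x under -85) is a 45 mm high shelf with the knob at x -125, y -35 mm; along its left edge the catch tray
- plate_centre (a point): centre of the top face of the warmer's plate, 57 mm above the worktop
- tray_centre (a point): centre of the floor (18 mm above the worktop) of the open steel catch tray that hangs along the plate's left edge: warmer's x -85 to 85 mm, y 100 to 190 mm, walls 3 mm, rim 55 mm above the worktop
- thermostat_grip (a point): on the vertical axis of the thermostat knob, 82 mm above the worktop, the height to grip. Knob: black disc 54 mm across, top 59 mm above the worktop, carrying an upright bar 51 mm long, 14 mm thick, up to 89 mm. The point turns with the knob: its x axis lies along the bar
- thermostat (a joint): knob angle in rad: 0 is the anticlockwise end stop (off; the white line on the bar points along the warmer's -x, to the robot, at the long tick); grows clockwise seen from above, to 4.71. The bar stands at yaw minus this angle from the warmer's x axis. Friction about 0.04 N m, stays where it is left
- dabber: the etcher's dabber standing on the plate: round dark pad 64 mm across, 27 mm high, with a turned wooden handle, 83 mm high in all, about 140 g. For contact the handle is a cone, 56 mm wide at 27 mm height, 34 mm at 66 mm, 28 mm at 75 mm, so grip it near the top. Origin at the centre of its underside, z up
- cork_mat: a round cork mat fixed on the worktop, 124 mm across, 6 mm thick; origin at the centre of its underside
- scraper: the scraper block standing blade down in its stand: a steel blade 150 mm long (x), 24 mm thick (y), 16 mm high, under a wooden grip 110 mm long, 24 mm thick; 65 mm high in all, 160 g, middle of mass near its centre. Origin at the centre of its underside, z up
- scraper_stand: the scraper's stand: open steel trough fixed on the worktop, 174 mm (x) by 50 mm (y) outside, walls 4 mm, 25 mm high, floor 4 mm above its origin, which lies under its centre; the scraper has 8 to 9 mm of play each way. Stand and cork mat: one is left, the other right of the warmer, and they may change places
- flake_0: one of three alike flat black flakes of hardened etching ground, 24 mm wide, 38 mm long, 8 mm thick, 15 g, lying loose on the bright plate of the warmer; origin under its middle, long axis y
- flake_1: one of three alike flat black flakes of hardened etching ground, 24 mm wide, 38 mm long, 8 mm thick, 15 g, lying loose on the bright plate of the warmer; origin under its middle, long axis y
- flake_2: one of three alike flat black flakes of hardened etching ground, 24 mm wide, 38 mm long, 8 mm thick, 15 g, lying loose on the bright plate of the warmer; origin under its middle, long axis y
- small_bottle: bystander: a small bottle with a tall cap, 31 mm across, 79 mm high; origin under its centre
- dropper: bystander: an amber dropper bottle, 34 mm across, 102 mm high; origin under its centre
There are look-alikes about, which are no part of the job. Leave any pink look-alike of the scraper alone.

How it is judged:
By the outcome, as a careful person would: the job done as asked, in the order asked, and still so for the second after the job is handed in, with the robot touching nothing.
It also fails if it takes over 72 s, if anything falls off the work surface, if the arm or the gripper's body presses on something with over 40 N, if the wrist force passes 120 N, or if a joint passes its speed limit or range.

### The arm

A 6-joint arm with a two-finger parallel gripper is mounted at the origin on the work surface; the furniture and walls round the work are solid. World frame = base frame: x ahead of the robot, y to its left, z up, the work surface at z = 0. Lengths are in mm, angles in degrees, forces in N, time in s.
With the tool pointing down it reaches from about 250 to 775 mm from the base axis. Payload 4 kg.
Tool frame: the origin (TCP) lies midway between the tips of the shut fingers; the grasp point (between the pads) lies 19 mm behind it; z points along the fingers, y is the line along which they close (so a half turn about z gives the same grasp; the last joint's range is limited). The gripper opens to 85 mm and grips with 20 to 120 N. Pads are 22 mm wide; open, the fingers measure 114 mm over their backs; the gripper's body (76 mm by 85 mm) begins 54 mm behind the grasp point. The pads swing forward as they close: fully open they stand 13 mm farther back than shut.
Start: joints at [64.452, 4.996, 78.535, -0, 96.463, -5.907], TCP at [184.878, 518.013, 231.341] pointing down, gripper open.
Joint ranges: [-177.83, 177.83], [-43.37, 116.18], [15.69, 146.23], [-61.86, 241.86], [9.47, 152.12], [-147.06, 147.06]. Speed limits (degrees/s): [159.86, 159.86, 180, 180, 180, 180].

### API

Orientations are given as [roll, pitch, yaw] about the fixed x, y, z axes, in that order (R = Rz(yaw) Ry(pitch) Rx(roll)).
In Python, from workcell import manip gives the robot as it stands. The module is installed in compiled form; this text tells all that it offers.
- The arm moves only by the tool servo_tool, never from a script. Its argument "targets" is a list of rows, each an object with "delta_pos": the shift along the tool's x, y, z as a fraction of full scale, a list of three; "yaw": the turn about the tool's z as a fraction of full scale; "fingers": the opening, from 0 (shut) to 1 (fully open). A call has 1 to 10 rows; each row shifts and turns the commanded pose from where the row before left it, along the tool's axes as they then stand; what a row does not reach is not made up. Full scale, the value 1, is 0.04 m for a shift and 180 degrees for a turn. A row lasts 1/12 s, in which the tool goes at most 41.7 mm and 7.16 degrees, less where a joint would pass 70% of its speed; a pose out of reach is approached as far as the arm can. A call with a number of a shift or a turn outside -1 to 1 is refused whole. A call with a gripper value outside its range is refused whole. The fingers move at their own pace and stop on an object; "force" is the grip in N (left out, the last holds). Time passes only in rows, so rows that do not move let the fingers close. It gives the time, the measured TCP pose, the force, the opening and the grip force at its end, in the units of the state.
- manip.observe(): the state, without advancing time (a new reading comes with each control period).
- manip.grab_frame(name): name is "scene" or "top" or "wrist"; returns (picture, depth): 420x560x3 uint8, red, green, blue; 420x560 float32, mm along the optical axis (not along the pixel's ray), 0 where there is no reading.
- manip.camera_info(name): a dict with "intrinsics" (3x3 intrinsics, pixels), "R" (3x3) and "t" (3): a world point X has camera coordinates R X + t; the wrist camera has in their place "mount" (4x4, takes a point from camera to tool coordinates, whose origin is the TCP and whose axes are the flange's). Camera axes: x right, y down, z forward; pixel columns grow to the right and rows downward; lengths in mm; the calibration is good to about 2 mm. The wrist camera is an equidistant fisheye: a pixel r from the principal point sees the ray r / f radians off the axis. A picture is of the moment at which its call begins: read the wrist's pose just before it. camera_info takes no time and is no camera call.
- manip.job_done(): hands the job in; it is judged then, once.
The state is a dict: "t": time; "joint_pos": joint angles; "qd": joint speeds; "joint_torque": joint torques, N m; "ee_pos": TCP position; "ee_rot": TCP orientation; "force": force on the tool from outside, world axes, zero at the start; "ft_torque": the same for the moment, N m; "grip_width": finger opening in mm; "gripper_force": force on a finger pad.
Only numpy, scipy, OpenCV 4.12 (cv2) and the standard library are available. Lean on these libraries where they do the work, as an engineer would, in place of code of your own. Each camera call takes 0.05 s, during which the arm holds its last target. There are 200 camera calls.

## Working session

There is one attempt and no reset: what is moved stays moved. The work goes in short steps, Python scripts to look and compute and a tool call to move; the robot and the scene stay as the last step left them, time stands still between calls to the robot, and variables do not carry over. Pictures are saved under pics/ and viewed, at most 10 in all, crops included, and the job is handed in when it is done.

Besides the shell and the picture viewer there is one more tool, called as name([rows], argument=value, ...), one row to a line, values as JSON. servo_tool: Moves the arm, as the interface text tells. Its arguments: {"type":"object","properties":{"targets":{"type":"array"},"force":{"type":"number"}},"required":["targets"]}

```bash
mkdir -p pics; python3 - <<'E'
from workcell import manip
import cv2,numpy as np
s=manip.observe();print({k:np.round(v,3).tolist() for k,v in s.items()})
for n in("top","scene"):
    p,d=manip.grab_frame(n);cv2.imwrite(f"pics/{n}0.png",p[:,:,::-1]);np.savez(f"pics/{n}0.npz",p=p,d=d)
    c=manip.camera_info(n);print(n,{k:np.round(v,4).tolist() for k,v in c.items() if not isinstance(v,str)})
print(manip.camera_info("wrist"))
E
```

```text
{'t': 0.0, 'joint_pos': [64.452, 5.041, 78.627, -0.0, 96.463, -5.906], 'qd': [0.072, -0.042, 0.086, 0.086, -0.004, -0.061], 'joint_torque': [0.0, -35.186, -31.327, -0.0, 0.011, 0.0], 'ee_pos': [184.648, 517.534, 230.102], 'ee_rot': [-179.87, -0.013, 160.358], 'force': [-0.279, -0.137, -0.159], 'ft_torque': [-0.018, -0.03, -0.004], 'gripper_force': 0.0, 'grip_width': 85.208}
top {'intrinsics': [[458.4151, 0.0, 287.8089], [0.0, 458.4151, 207.077], [0.0, 0.0, 1.0]], 'R': [[0.001, -0.9995, 0.0308], [-0.9901, -0.0053, -0.1403], [0.1404, -0.0303, -0.9896]], 't': [-21.2161, 434.0348, 1163.3875]}
scene {'intrinsics': [[495.0591, 0.0, 281.453], [0.0, 495.0591, 217.1411], [0.0, 0.0, 1.0]], 'R': [[-0.507, -0.8617, -0.0196], [-0.3925, 0.2511, -0.8848], [0.7674, -0.4409, -0.4655]], 't': [219.9707, 237.6228, 1283.4344]}
{'intrinsics': array([[325.1922621 ,   0.        , 285.90383145],
       [  0.        , 325.1922621 , 211.58745802],
       [  0.        ,   0.        ,   1.        ]]), 'mount': array([[-6.12159715e-04, -9.51777491e-01, -3.06788581e-01,
         7.83103838e+01],
       [ 9.99999715e-01, -7.17896585e-04,  2.31815243e-04,
        -2.04486915e-01],
       [-4.40879005e-04, -3.06788352e-01,  9.51777659e-01,
        -1.44120698e+02],
       [ 0.00000000e+00,  0.00000000e+00,  0.00000000e+00,
         1.00000000e+00]])}
```

View pics/top0.png

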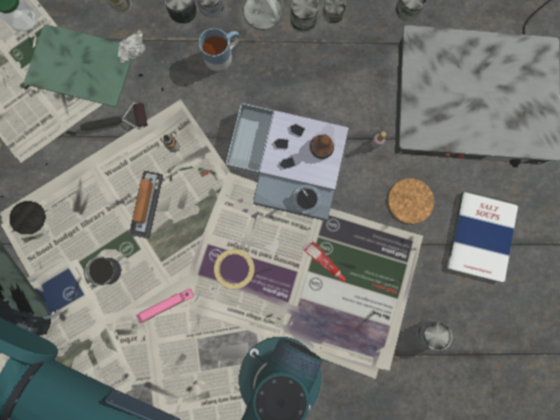

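View pics/scene0.png

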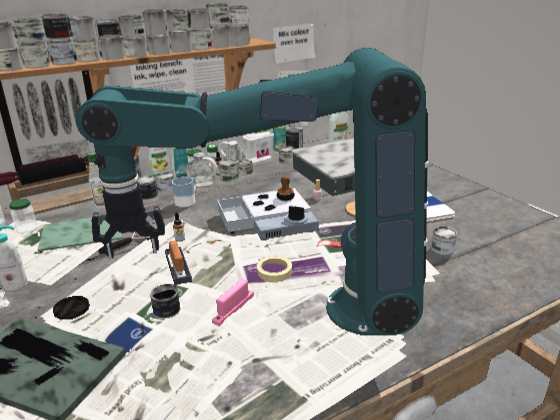

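The top view shows the warmer near (295,160), knob (307,198), dabber (321,147), cork mat (411,201), the orange scraper in its stand (147,204), three flakes at (297,130), (281,144) and (288,162), dropper (170,142) and small bottle (379,138). In the scene view the pink look-alike is at (232,300). Next I'll enlarge the top view.

```bash
cat > h.py <<'E'
import numpy as np,cv2
from workcell import manip
def load(n):
    z=np.load(f"pics/{n}.npz");return z["p"],z["d"]
def ray(cam,u,v):
    c=manip.camera_info(cam);R,t,K=c["R"],c["t"],c["intrinsics"]
    return -R.T@t, R.T@np.linalg.solve(K,[u,v,1.])
def atz(cam,u,v,z):
    o,r=ray(cam,u,v);return o+r*(z-o[2])/r[2]
def atd(cam,u,v,d):
    o,r=ray(cam,u,v);return o+r*d
def proj(cam,X):
    c=manip.camera_info(cam);q=c["intrinsics"]@(c["R"]@np.asarray(X,float)+c["t"]);return q[:2]/q[2]
def cloud(cam,d):
    c=manip.camera_info(cam);v,u=np.mgrid[:420,:560]
    P=np.stack([u,v,np.ones_like(u)],-1)@np.linalg.inv(c["intrinsics"]).T*d[...,None]
    return (P-c["t"])@c["R"]
E
python3 - <<'E'
from h import *
p,d=load("top0")
a=cv2.resize(p[95:225,220:360],None,fx=4,fy=4,interpolation=cv2.INTER_CUBIC)
b=cv2.resize(p[160:250,120:180],None,fx=4,fy=4,interpolation=cv2.INTER_CUBIC)
m=np.zeros((520,800,3),np.uint8);m[:,:560]=a;m[:360,560:800]=b
cv2.imwrite("pics/crop0.png",m[:,:,::-1])
P=cloud("top",d)
for n,u,v in[("knob",307,198),("dab",321,146),("mat",411,201),("plate",300,145),("plate2",330,175),("tray",250,140),("shelf",270,195),("scr",144,200),("scr2",149,185),("bench",380,250),("bottle",379,135),("drop",170,142),("f",297,130)]:
    print(n,d[v,u],P[v,u].round(1), np.nanmax(P[v-6:v+7,u-6:u+7,2]).round(1))
E
```

```text
knob 1144.1504 [449.5 -66.1  85.2] 92.9
dab 1121.8892 [572.  -98.1 126.1] 141.9
mat 1232.6227 [ 456.  -352.     5.5] 1212.9
plate 1190.4222 [593.2 -50.5  58.4] 1212.9
plate2 1182.627 [ 514.5 -127.9   57.5] 1212.9
tray 1230.8782 [617.5  81.5  16.9] 1212.9
shelf 1183.9421 [463.5  26.6  44.2] 51.8
scr 1152.3087 [445.5 342.8  63.9] 1212.9
scr2 1161.0209 [484.4 332.8  60.9] 73.0
bench 1214.0969 [ 324.6 -265.1    2.9] 9.5
bottle 1192.1403 [ 619.6 -255.8   66.7] 1212.9
drop 1161.8536 [592.6 280.4  77. ] 1212.9
f 1191.325 [632.  -42.6  62.8] 1212.9
```

View pics/crop0.png

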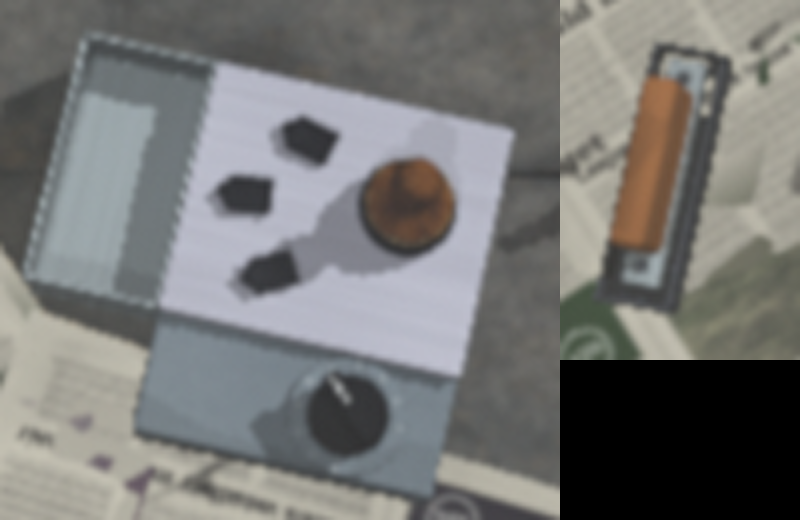

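The crop shows the plate corners at (215,62), (515,130), (460,375) and (160,308). The white line on the knob runs from (350,403) to (332,377), so it points up-left. The stand corners are at (655,42), (730,55), (675,310) and (600,300).

```bash
cat > fit.py <<'E'
from h import *
from scipy.optimize import least_squares
def px(x,y,ou=220,ov=95): return np.array([ou+(x+.5)/4-.5, ov+(y+.5)/4-.5])
def tow(W,P): 
    c,s=np.cos(W[2]),np.sin(W[2]);return np.array([W[0]+c*P[0]-s*P[1],W[1]+s*P[0]+c*P[1],P[2]])
def fit(pts,w0):
    f=lambda W:np.concatenate([proj("top",tow(W,P))-q for P,q in pts])
    r=least_squares(f,w0);return r.x,np.abs(r.fun).max()
E
python3 - <<'E'
from fit import *
W,e=fit([((85,100,57),px(215,62)),((85,-100,57),px(515,130)),((-85,-100,57),px(460,375)),((-85,100,57),px(160,308)),((85,190,55),px(83,35)),((-85,190,55),px(25,275)),((-165,100,45),px(135,432)),((-165,-100,45),px(432,497))],[570,-50,-.2])
print("warmer",W.round(2),np.degrees(W[2]),"err px",e)
k=tow(W,(-125,-35,82));print("knob",k, "proj",proj("top",tow(W,(-125,-35,89))))
a=atz("top",*px(350,403),89);b=atz("top",*px(332,377),89);print("line",a,b,np.degrees(np.arctan2(*(b-a)[1::-1])))
S,e=fit([((87,25,25),px(95,42,120,160)),((87,-25,25),px(170,55,120,160)),((-87,-25,25),px(115,310,120,160)),((-87,25,25),px(40,300,120,160))],[450,330,0])
print("stand",S.round(2),np.degrees(S[2]),e)
p,d=load("top0");P=cloud("top",d)
def cl(u0,u1,v0,v1,z0,z1):
    q=P[v0:v1,u0:u1].reshape(-1,3);return q[(q[:,2]>z0)&(q[:,2]<z1)]
def rect(n,q): 
    (c,sz,a)=cv2.minAreaRect(q[:,:2].astype(np.float32));print(n,len(q),np.round(c,1),np.round(sz,1),round(a,1),q[:,2].max().round(1),q.mean(0).round(1))
rect("grip",cl(120,175,165,250,55,75))
for z in((80,100),(100,120),(120,134),(134,150)): rect("dab%d"%z[0],cl(300,345,125,170,*z))
rect("mat",cl(380,440,172,232,4.0,9))
rect("knobtop",cl(290,325,180,215,75,100))
# flakes
g=p.mean(2)
m=((g<75)&(abs(P[...,2]-65)<8)).astype(np.uint8);m[:,:262]=0;m[:,306:]=0;m[:120]=0;m[175:]=0
n,l,st,cc=cv2.connectedComponentsWithStats(m)
for i in range(1,n):
    if st[i,4]>15: print("flake",st[i],atz("top",*cc[i],65).round(1))
# mat colour
h=cv2.cvtColor(p,cv2.COLOR_RGB2HSV);mm=((h[...,1]>90)&(h[...,0]<25)).astype(np.uint8);mm[:,:380]=0;mm[:,440:]=0;mm[:172]=0;mm[232:]=0
v,u=np.nonzero(mm);print("mat px",u.min(),u.max(),v.min(),v.max(),atz("top",(u.min()+u.max())/2,(v.min()+v.max())/2,6).round(1),len(u))
E
```

```text
warmer [ 5.8336e+02 -6.1650e+01 -2.2000e-01] -12.433622227517187 err px 0.913318866981939
knob [453.75616975 -68.9115046   82.        ] proj [308.22964077 196.08915091]
line [455.54139422 -66.16581542  89.        ] [471.90519323 -55.00492152  89.        ] 34.29585896455512
stand [ 4.4248e+02  3.4845e+02 -1.6000e-01] -9.314572091091598 0.955641711983759
grip 441 [445.1 352.3] [ 26.2 110. ] 79.9 74.8 [443.6 350.6  66.6]
dab80 258 [ 584.8 -103.6] [53.6 57.6] 89.5 99.7 [ 577.6 -101.2   89.4]
dab100 4 [576.  -98.3] [14.7  4.1] 57.7 103.1 [576.3 -98.7 101.7]
dab120 50 [ 584.3 -103.2] [31.1 27.9] 49.7 133.7 [ 578.8 -101.9  128.8]
dab134 86 [ 583.7 -103.7] [25.3 25.4] 16.7 141.9 [ 584.8 -103.8  136.8]
mat 1093 [ 450.5 -332.2] [131.2 190.2] 32.1 9.0 [ 450.9 -346.4    6.1]
knobtop 122 [452.4 -66.5] [51.3 14.8] 36.0 92.9 [451.8 -66.1  87.2]
flake [291 125  13  10  83] [632.8 -41.9  65. ]
flake [275 140  12   8  81] [595.2  -1.3  65. ]
flake [281 158  13  10  87] [544.2 -17.4  65. ]
mat px 388 433 178 223 [ 457.2 -350.6    6. ] 1634
```

The top fit is consistent (0.9 px; heights 57, 45, 18, 140 and 65 all check). I'll cross-check with the scene camera's depth as a second view.

```bash
python3 - <<'E'
from fit import *
for cam in("top","scene"):
    p,d=load(cam+"0");P=cloud(cam,d);P[(d<=0)]=np.nan
    def r(n,c,rad,z0,z1):
        q=P.reshape(-1,3);q=q[(np.hypot(q[:,0]-c[0],q[:,1]-c[1])<rad)&(q[:,2]>z0)&(q[:,2]<z1)]
        if len(q)<8: print(cam,n,len(q));return
        (cc,sz,a)=cv2.minAreaRect(q[:,:2].astype(np.float32));print(cam,n,len(q),np.round(cc,1),np.round(sz,1),round(a,1),"ztop",np.percentile(q[:,2],95).round(1))
    r("knobbar",(453,-68),40,70,100)
    r("knobtop",(453,-68),40,86,95)
    r("dabtop",(584,-103),30,128,150)
    r("grip",(445,350),75,50,80)
    r("griptop",(445,350),75,63,72)
    r("mat",(457,-350),75,4.5,9)
    r("plate",(583,-61),60,50,60)
    r("bench",(350,-200),30,-10,10)
E
```

```text
top knobbar 131 [452.4 -66.4] [51.3 14.8] 35.7 ztop 90.4
top knobtop 90 [452.4 -65.9] [48.3 13.8] 36.0 ztop 90.8
top dabtop 118 [ 584.6 -103.6] [28.1 27.6] 1.2 ztop 139.5
top grip 471 [445.  352.3] [ 26.2 110.3] 79.9 ztop 70.9
top griptop 371 [444.8 351.8] [ 24.7 107.9] 80.9 ztop 70.7
top mat 872 [ 459.7 -352.4] [127.9 127.5] 17.2 ztop 8.5
top plate 1037 [582.3 -54.8] [118.9 107.1] 8.6 ztop 59.2
top bench 398 [ 350.7 -199.6] [58.6 58.1] 89.8 ztop 8.2
scene knobbar 87 [448.4 -64.8] [52.1 21.9] 39.2 ztop 88.2
scene knobtop 23 [446.9 -66.2] [48.4 16.3] 34.9 ztop 89.6
scene dabtop 33 [ 579.  -102.7] [27.5 22.2] 61.8 ztop 137.2
scene grip 206 [442.7 352.3] [ 23.8 111.3] 79.8 ztop 69.6
scene griptop 152 [444.  352.3] [ 23.5 108.8] 80.7 ztop 69.7
scene mat 37 [ 479.9 -314.6] [28.6 97.7] 52.2 ztop 7.4
scene plate 282 [579.6 -52.6] [114.3 100.4] 20.7 ztop 58.6
scene bench 41 [ 364.9 -189. ] [19.1 54.5] 34.5 ztop 6.5
```

servo_tool([
  {"delta_pos": [0,0,-0.5],"yaw": 0.039,"fingers": 1},
  {"delta_pos": [0,0,0],"yaw": 0.039,"fingers": 1},
])

```text
t: 0.27
ee_pos: [185.2, 518.7, 253.6]
ee_rot: [179.8, -0.0, 146.0]
force: [0.5, 0.7, 1.3]
grip_width: 85.4
gripper_force: 0.0
```

Both views agree within about 4 mm: knob near (451,-66.5) with the bar at yaw 35.5°, top at 89; grip (444.5,352), top about 69; dabber (583,-103.5). I'll write a small planner that turns targets into tool-axis rows.

```bash
cat > plan.py <<'E'
"""python3 plan.py x y z psi nrows [x0 y0 z0 psi0]: rows in tool axes from here (or the given pose)"""
import sys,numpy as np
a=[float(v) for v in sys.argv[1:]]
if len(a)>5: p0,s0=np.array(a[5:8]),a[8]
else:
    from workcell import manip
    s=manip.observe();p0,s0=np.array(s["ee_pos"]),s["ee_rot"][2]
    print(p0.round(1),np.round(s["ee_rot"],2))
n=int(a[4]);w=np.ones(n)
if n>4: w[0]=w[-1]=.5
D=np.array(a[:3])-p0;dp=(a[3]-s0+180)%360-180
for k in range(n):
    f=w[k]/w.sum();c,q=np.cos(np.radians(s0)),np.sin(np.radians(s0));d=D*f/40
    print([round(v,3) for v in(c*d[0]+q*d[1],q*d[0]-c*d[1],-d[2])],"yaw",round(-dp/n/180,4)); s0+=dp/n
E
python3 plan.py 452 -67 180 35.5 20
```

```text
[185.2 518.7 253.6] [ 1.7982e+02 -3.0000e-02  1.4599e+02]
[np.float64(-0.361), np.float64(-0.221), np.float64(0.048)] yaw 0.0307
[np.float64(-0.761), np.float64(-0.371), np.float64(0.097)] yaw 0.0307
[np.float64(-0.793), np.float64(-0.296), np.float64(0.097)] yaw 0.0307
[np.float64(-0.818), np.float64(-0.218), np.float64(0.097)] yaw 0.0307
[np.float64(-0.835), np.float64(-0.138), np.float64(0.097)] yaw 0.0307
[np.float64(-0.845), np.float64(-0.057), np.float64(0.097)] yaw 0.0307
[np.float64(-0.846), np.float64(0.024), np.float64(0.097)] yaw 0.0307
[np.float64(-0.84), np.float64(0.106), np.float64(0.097)] yaw 0.0307
[np.float64(-0.826), np.float64(0.186), np.float64(0.097)] yaw 0.0307
[np.float64(-0.804), np.float64(0.265), np.float64(0.097)] yaw 0.0307
[np.float64(-0.775), np.float64(0.341), np.float64(0.097)] yaw 0.0307
[np.float64(-0.739), np.float64(0.414), np.float64(0.097)] yaw 0.0307
[np.float64(-0.695), np.float64(0.483), np.float64(0.097)] yaw 0.0307
[np.float64(-0.646), np.float64(0.548), np.float64(0.097)] yaw 0.0307
[np.float64(-0.59), np.float64(0.608), np.float64(0.097)] yaw 0.0307
[np.float64(-0.529), np.float64(0.662), np.float64(0.097)] yaw 0.0307
[np.float64(-0.462), np.float64(0.709), np.float64(0.097)] yaw 0.0307
[np.float64(-0.392), np.float64(0.751), np.float64(0.097)] yaw 0.0307
[np.float64(-0.318), np.float64(0.785), np.float64(0.097)] yaw 0.0307
[np.float64(-0.12), np.float64(0.406), np.float64(0.048)] yaw 0.0307
```

servo_tool([
  {"delta_pos": [-0.36,-0.22,0.05],"yaw": 0.031,"fingers": 1},
  {"delta_pos": [-0.76,-0.37,0.1],"yaw": 0.031,"fingers": 1},
  {"delta_pos": [-0.79,-0.3,0.1],"yaw": 0.031,"fingers": 1},
  {"delta_pos": [-0.82,-0.22,0.1],"yaw": 0.031,"fingers": 1},
  {"delta_pos": [-0.84,-0.14,0.1],"yaw": 0.031,"fingers": 1},
  {"delta_pos": [-0.85,-0.06,0.1],"yaw": 0.031,"fingers": 1},
  {"delta_pos": [-0.85,0.02,0.1],"yaw": 0.031,"fingers": 1},
  {"delta_pos": [-0.84,0.11,0.1],"yaw": 0.031,"fingers": 1},
  {"delta_pos": [-0.83,0.19,0.1],"yaw": 0.031,"fingers": 1},
  {"delta_pos": [-0.8,0.27,0.1],"yaw": 0.031,"fingers": 1},
])

```text
t: 1.1
ee_pos: [318.8, 223.2, 212.7]
ee_rot: [-180.0, 0.0, 90.3]
force: [0.3, -0.2, -0.1]
grip_width: 85.5
gripper_force: 0.0
```

servo_tool([
  {"delta_pos": [-0.78,0.34,0.1],"yaw": 0.031,"fingers": 1},
  {"delta_pos": [-0.74,0.41,0.1],"yaw": 0.031,"fingers": 1},
  {"delta_pos": [-0.7,0.48,0.1],"yaw": 0.031,"fingers": 1},
  {"delta_pos": [-0.65,0.55,0.1],"yaw": 0.031,"fingers": 1},
  {"delta_pos": [-0.59,0.61,0.1],"yaw": 0.031,"fingers": 1},
  {"delta_pos": [-0.53,0.66,0.1],"yaw": 0.031,"fingers": 1},
  {"delta_pos": [-0.46,0.71,0.1],"yaw": 0.031,"fingers": 1},
  {"delta_pos": [-0.39,0.75,0.1],"yaw": 0.031,"fingers": 1},
  {"delta_pos": [-0.32,0.78,0.05],"yaw": 0.031,"fingers": 1},
  {"delta_pos": [-0.12,0.4,0.0],"yaw": 0.03,"fingers": 1},
])

```text
t: 1.93
ee_pos: [449.6, -72.5, 178.0]
ee_rot: [-180.0, 0.1, 34.4]
force: [-0.3, 1.3, -0.2]
grip_width: 85.2
gripper_force: 0.0
```

servo_tool([
  {"delta_pos": [0,0,0],"yaw": 0,"fingers": 1},
  {"delta_pos": [0,0,0],"yaw": 0,"fingers": 1},
])

```text
t: 2.1
ee_pos: [449.0, -69.6, 178.6]
ee_rot: [-179.9, 0.0, 34.9]
force: [0.1, 0.5, 0.5]
grip_width: 85.4
gripper_force: 0.0
```

```bash
cat >> h.py <<'E'
def wcloud(s,d):
    from scipy.spatial.transform import Rotation as Ro
    c=manip.camera_info("wrist");K,M=c["intrinsics"],c["mount"]
    v,u=np.mgrid[:420,:560];x=(u-K[0,2])/K[0,0];y=(v-K[1,2])/K[1,1];r=np.hypot(x,y)+1e-9
    D=np.stack([x/r*np.tan(r),y/r*np.tan(r),np.ones_like(r)],-1)*d[...,None]
    T=D@M[:3,:3].T+M[:3,3]
    P=T@Ro.from_euler("xyz",s["ee_rot"],degrees=True).as_matrix().T+np.array(s["ee_pos"])
    P[(d<=0)|(r>1.3)]=np.nan;return P
def rect(P,n,c,rad,z0,z1):
    q=P.reshape(-1,3);q=q[(np.hypot(q[:,0]-c[0],q[:,1]-c[1])<rad)&(q[:,2]>z0)&(q[:,2]<z1)]
    if len(q)<8: return print(n,len(q))
    (cc,sz,a)=cv2.minAreaRect(q[:,:2].astype(np.float32));print(n,len(q),np.round(cc,1),np.round(sz,1),round(a,1),"z95",np.percentile(q[:,2],95).round(1))
def wrist(name):
    s=manip.observe();p,d=manip.grab_frame("wrist");cv2.imwrite(f"pics/{name}.png",p[:,:,::-1]);np.savez(f"pics/{name}.npz",p=p,d=d)
    return s,p,wcloud(s,d)
E
python3 - <<'E'
from h import *
s,p,P=wrist("w1");print(s["ee_pos"],s["ee_rot"],s["joint_pos"])
rect(P,"knob",(452,-67),40,75,100);rect(P,"knobtop",(452,-67),40,85,95);rect(P,"dabtop",(583,-103),30,128,150);rect(P,"plate",(583,-61),60,50,60)
E
```

```text
[448.96836915 -69.61658748 178.55792228] [-1.79884701e+02  4.74789337e-02  3.48860755e+01] [-1.59962959e+01 -6.31276234e+00  9.57195864e+01  3.59102500e-02
  9.07125862e+01  3.91180856e+01]
knob 1211 [453.4 -67.8] [51.  13.7] 35.0 z95 91.4
knobtop 1168 [453.4 -67.8] [51.  13.4] 35.3 z95 91.4
dabtop 1677 [ 584.9 -105. ] [29.6 29.3] 80.7 z95 140.7
plate 10234 [581.3 -55.4] [118.3 108.3] 9.1 z95 59.6
```

View pics/w1.png

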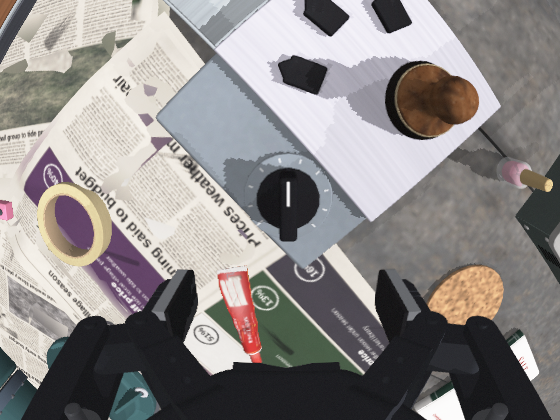

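The wrist view shows the knob at (288,197) with its line pointing up (tool +x), the dabber at (430,100), flakes at (300,75), (322,15) and (392,12), and the mat at (465,298). Wrist depth puts the knob at (453.4,-67.8) and the dabber at (584.9,-105). Next: grip the knob.

servo_tool([
  {"delta_pos": [0.116,0.026,0.5],"yaw": 0,"fingers": 1},
  {"delta_pos": [0,0,0.7],"yaw": 0,"fingers": 1},
  {"delta_pos": [0,0,0.7],"yaw": 0,"fingers": 1},
  {"delta_pos": [0,0,0.6],"yaw": 0,"fingers": 1},
  {"delta_pos": [0,0,0.38],"yaw": 0,"fingers": 0.6},
  {"delta_pos": [0,0,0],"yaw": 0,"fingers": 0.3},
  {"delta_pos": [0,0,0],"yaw": 0,"fingers": 0},
  {"delta_pos": [0,0,0],"yaw": 0,"fingers": 0},
  {"delta_pos": [0,0,0],"yaw": 0,"fingers": 0},
  {"delta_pos": [0,0,0],"yaw": 0,"fingers": 0},
], force=40)

```text
t: 2.98
ee_pos: [454.8, -67.2, 66.0]
ee_rot: [179.9, -0.1, 34.9]
force: [-2.5, 3.1, 15.2]
grip_width: 12.8
gripper_force: 44.5
```

servo_tool([
  {"delta_pos": [0,0,0],"yaw": 0,"fingers": 0},
  {"delta_pos": [0,0,0],"yaw": 0,"fingers": 0},
  {"delta_pos": [0,0,0],"yaw": 0,"fingers": 0},
])

```text
t: 3.23
ee_pos: [454.7, -67.2, 66.1]
ee_rot: [179.9, -0.1, 34.9]
force: [-1.8, 1.9, 7.2]
grip_width: 13.0
gripper_force: 42.5
```

servo_tool([
  {"delta_pos": [0,0,-0.05],"yaw": -0.015,"fingers": 0},
  {"delta_pos": [0,0,0],"yaw": -0.03,"fingers": 0},
  {"delta_pos": [0,0,0],"yaw": -0.03,"fingers": 0},
  {"delta_pos": [0,0,0],"yaw": -0.03,"fingers": 0},
  {"delta_pos": [0,0,0],"yaw": -0.03,"fingers": 0},
  {"delta_pos": [0,0,0],"yaw": -0.03,"fingers": 0},
  {"delta_pos": [0,0,0],"yaw": -0.03,"fingers": 0},
  {"delta_pos": [0,0,0],"yaw": -0.03,"fingers": 0},
  {"delta_pos": [0,0,0],"yaw": -0.03,"fingers": 0},
  {"delta_pos": [0,0,0],"yaw": -0.03,"fingers": 0},
])

```text
t: 4.07
ee_pos: [453.3, -66.4, 66.1]
ee_rot: [-179.9, -0.1, 86.5]
force: [-2.3, 3.6, 1.5]
grip_width: 13.4
gripper_force: 41.8
```

servo_tool([
  {"delta_pos": [0,0,0],"yaw": -0.03,"fingers": 0},
  {"delta_pos": [0,0,0],"yaw": -0.03,"fingers": 0},
  {"delta_pos": [0,0,0],"yaw": -0.03,"fingers": 0},
  {"delta_pos": [0,0,0],"yaw": -0.03,"fingers": 0},
  {"delta_pos": [0,0,0],"yaw": -0.03,"fingers": 0},
  {"delta_pos": [0,0,0],"yaw": -0.03,"fingers": 0},
  {"delta_pos": [0,0,0],"yaw": -0.03,"fingers": 0},
  {"delta_pos": [0,0,0],"yaw": -0.03,"fingers": 0},
  {"delta_pos": [0,0,0],"yaw": -0.03,"fingers": 0},
  {"delta_pos": [0,0,0],"yaw": -0.03,"fingers": 0},
])

```text
t: 4.9
ee_pos: [451.7, -67.0, 66.1]
ee_rot: [-179.9, -0.3, 140.5]
force: [-6.9, 1.4, 3.7]
grip_width: 13.6
gripper_force: 42.2
```

servo_tool([
  {"delta_pos": [0,0,0],"yaw": -0.03,"fingers": 0},
  {"delta_pos": [0,0,0],"yaw": -0.03,"fingers": 0},
  {"delta_pos": [0,0,0],"yaw": -0.03,"fingers": 0},
  {"delta_pos": [0,0,0],"yaw": -0.03,"fingers": 0},
  {"delta_pos": [0,0,0],"yaw": 0,"fingers": 0},
])

```text
t: 5.32
ee_pos: [451.3, -67.6, 66.1]
ee_rot: [-179.9, -0.3, 162.0]
force: [-6.7, 0.2, 4.4]
grip_width: 13.2
gripper_force: 42.3
```

```bash
python3 -c "
from workcell import manip
s=manip.observe();print(s['ee_rot'],s['ft_torque'],s['joint_pos'],s['gripper_force'])"
```

```text
[-179.89448614   -0.31696947  161.97475054] [0.09332963 1.16731248 0.1145643 ] [-1.55789049e+01 -1.22774075e+00  1.04235317e+02 -9.41877409e-02
  7.73136242e+01 -8.75330047e+01] 42.31221377849579
```

servo_tool([
  {"delta_pos": [0,0,0],"yaw": -0.012,"fingers": 0},
  {"delta_pos": [0,0,0],"yaw": -0.012,"fingers": 0},
  {"delta_pos": [0,0,0],"yaw": -0.012,"fingers": 0},
  {"delta_pos": [0,0,0],"yaw": -0.012,"fingers": 0},
  {"delta_pos": [0,0,0],"yaw": 0,"fingers": 0},
])

```text
t: 5.73
ee_pos: [451.2, -67.8, 66.1]
ee_rot: [-180.0, -0.3, 170.2]
force: [-6.9, -0.4, 5.2]
grip_width: 13.1
gripper_force: 59.0
```

```bash
python3 -c "
from workcell import manip
s=manip.observe();print(s['ee_rot'],s['ft_torque'],s['force'],s['gripper_force'])"
```

```text
[-179.96529235   -0.33334251  170.22174485] [-5.27731770e-04  1.29086502e+00 -1.48525416e+00] [-6.88216338 -0.40595468  5.20150542] 58.99547993671149
```

servo_tool([
  {"delta_pos": [0,0,0],"yaw": 0,"fingers": 1},
  {"delta_pos": [0,0,0],"yaw": 0,"fingers": 1},
  {"delta_pos": [0,0,0],"yaw": 0,"fingers": 1},
  {"delta_pos": [0,0,0],"yaw": 0,"fingers": 1},
  {"delta_pos": [0,0,-0.5],"yaw": 0,"fingers": 1},
  {"delta_pos": [0,0,-0.8],"yaw": 0,"fingers": 1},
  {"delta_pos": [0,0,-0.8],"yaw": 0,"fingers": 1},
  {"delta_pos": [0,0,-0.8],"yaw": 0,"fingers": 1},
  {"delta_pos": [0,0,-0.3],"yaw": 0,"fingers": 1},
  {"delta_pos": [0,0,0],"yaw": 0,"fingers": 1},
])

```text
t: 6.57
ee_pos: [456.1, -68.0, 198.5]
ee_rot: [-180.0, 0.5, 170.5]
force: [0.1, -0.3, -0.1]
grip_width: 85.6
gripper_force: 0.0
```

```bash
python3 - <<'E'
from h import *
s,p,P=wrist("w2");print(s["ee_pos"],s["ee_rot"])
rect(P,"knobtop",(453,-68),40,84,96);rect(P,"dabtop",(585,-104),30,128,150)
p,d=manip.grab_frame("top");cv2.imwrite("pics/top1.png",p[:,:,::-1])
E
python3 plan.py 585 -105 170 168 5
```

```text
[456.10585038 -67.9977507  198.46061957] [-179.95246142    0.51888191  170.46058434]
knobtop 1025 [452.9 -68.8] [14.  51.2] 77.0 z95 91.6
dabtop 388 [ 577.4 -104.8] [31.4 15.4] 75.9 z95 138.6
[453.6 -67.4 193.4] [ 1.7999e+02 -2.0000e-02  1.7045e+02]
[np.float64(-0.424), np.float64(-0.048), np.float64(0.073)] yaw 0.0027
[np.float64(-0.85), np.float64(-0.089), np.float64(0.146)] yaw 0.0027
[np.float64(-0.85), np.float64(-0.081), np.float64(0.146)] yaw 0.0027
[np.float64(-0.851), np.float64(-0.074), np.float64(0.146)] yaw 0.0027
[np.float64(-0.426), np.float64(-0.033), np.float64(0.073)] yaw 0.0027
```

View pics/w2.png

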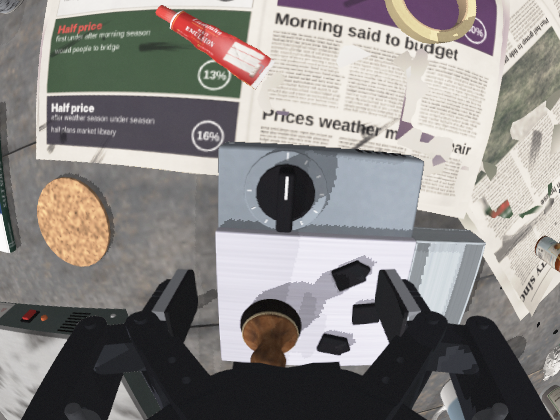

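The wrist view shows the knob's line at (285,185) pointing to the long tick, towards the robot. Depth gives the bar at yaw -13°, equal to the warmer's yaw, and the torque rose sharply at the stop, so the knob is off. Now the dabber.

servo_tool([
  {"delta_pos": [-0.42,-0.05,0.07],"yaw": 0.003,"fingers": 1},
  {"delta_pos": [-0.85,-0.09,0.15],"yaw": 0.003,"fingers": 1},
  {"delta_pos": [-0.85,-0.08,0.15],"yaw": 0.003,"fingers": 1},
  {"delta_pos": [-0.85,-0.07,0.15],"yaw": 0.003,"fingers": 1},
  {"delta_pos": [-0.43,-0.03,0.07],"yaw": 0.002,"fingers": 1},
  {"delta_pos": [0,0,0],"yaw": 0,"fingers": 1},
  {"delta_pos": [0,0,0],"yaw": 0,"fingers": 1},
])

```text
t: 7.25
ee_pos: [583.7, -104.8, 166.5]
ee_rot: [180.0, -0.4, 167.9]
force: [0.1, 0.9, 0.3]
grip_width: 85.2
gripper_force: 0.0
```

```bash
python3 plan.py 585 -105 118 168 4
```

```text
[ 583.7 -104.8  166.5] [179.97  -0.42 167.92]
[np.float64(-0.008), np.float64(0.001), np.float64(0.303)] yaw -0.0001
[np.float64(-0.008), np.float64(0.001), np.float64(0.303)] yaw -0.0001
[np.float64(-0.008), np.float64(0.001), np.float64(0.303)] yaw -0.0001
[np.float64(-0.008), np.float64(0.001), np.float64(0.303)] yaw -0.0001
```

servo_tool([
  {"delta_pos": [0,0,0.3],"yaw": 0,"fingers": 1},
  {"delta_pos": [0,0,0.3],"yaw": 0,"fingers": 1},
  {"delta_pos": [0,0,0.3],"yaw": 0,"fingers": 0.8},
  {"delta_pos": [0,0,0.28],"yaw": 0,"fingers": 0.6},
  {"delta_pos": [0,0,0],"yaw": 0,"fingers": 0.4},
  {"delta_pos": [0,0,0],"yaw": 0,"fingers": 0.2},
  {"delta_pos": [0,0,0],"yaw": 0,"fingers": 0},
  {"delta_pos": [0,0,0],"yaw": 0,"fingers": 0},
  {"delta_pos": [0,0,0],"yaw": 0,"fingers": 0},
  {"delta_pos": [0,0,0],"yaw": 0,"fingers": 0},
], force=40)

```text
t: 8.08
ee_pos: [585.3, -105.2, 123.7]
ee_rot: [180.0, 0.0, 167.9]
force: [-0.5, 0.6, -2.1]
grip_width: 28.7
gripper_force: 37.8
```

servo_tool([
  {"delta_pos": [0,0,0],"yaw": 0,"fingers": 0},
  {"delta_pos": [0,0,0],"yaw": 0,"fingers": 0},
])

```text
t: 8.25
ee_pos: [585.1, -105.2, 123.4]
ee_rot: [180.0, 0.0, 167.9]
force: [0.6, 0.3, -1.7]
grip_width: 28.7
gripper_force: 37.8
```

servo_tool([
  {"delta_pos": [0,0,-0.2],"yaw": 0,"fingers": 0},
  {"delta_pos": [0,0,-0.5],"yaw": 0,"fingers": 0},
  {"delta_pos": [0,0,-0.5],"yaw": 0,"fingers": 0},
  {"delta_pos": [0,0,-0.3],"yaw": 0,"fingers": 0},
  {"delta_pos": [0,0,0],"yaw": 0,"fingers": 0},
])

```text
t: 8.67
ee_pos: [587.0, -105.7, 188.1]
ee_rot: [-180.0, 0.5, 167.9]
force: [-0.2, -0.0, -0.5]
grip_width: 28.9
gripper_force: 38.0
```

```bash
python3 plan.py 458 -351.5 184 168 10
```

```text
[ 587.  -105.7  188.1] [-179.98    0.47  167.92]
[np.float64(0.104), np.float64(-0.371), np.float64(0.006)] yaw -0.0
[np.float64(0.208), np.float64(-0.743), np.float64(0.011)] yaw -0.0
[np.float64(0.208), np.float64(-0.743), np.float64(0.011)] yaw -0.0
[np.float64(0.208), np.float64(-0.743), np.float64(0.011)] yaw -0.0
[np.float64(0.208), np.float64(-0.743), np.float64(0.011)] yaw -0.0
[np.float64(0.208), np.float64(-0.743), np.float64(0.011)] yaw -0.0
[np.float64(0.208), np.float64(-0.742), np.float64(0.011)] yaw -0.0
[np.float64(0.208), np.float64(-0.742), np.float64(0.011)] yaw -0.0
[np.float64(0.208), np.float64(-0.742), np.float64(0.011)] yaw -0.0
[np.float64(0.104), np.float64(-0.371), np.float64(0.006)] yaw -0.0
```

servo_tool([
  {"delta_pos": [0.1,-0.37,0],"yaw": 0,"fingers": 0},
  {"delta_pos": [0.21,-0.74,0],"yaw": 0,"fingers": 0},
  {"delta_pos": [0.21,-0.74,0],"yaw": 0,"fingers": 0},
  {"delta_pos": [0.21,-0.74,0],"yaw": 0,"fingers": 0},
  {"delta_pos": [0.21,-0.74,0],"yaw": 0,"fingers": 0},
  {"delta_pos": [0.21,-0.74,0],"yaw": 0,"fingers": 0},
  {"delta_pos": [0.21,-0.74,0],"yaw": 0,"fingers": 0},
  {"delta_pos": [0.21,-0.74,0],"yaw": 0,"fingers": 0},
  {"delta_pos": [0.2,-0.74,0],"yaw": 0,"fingers": 0},
  {"delta_pos": [0.1,-0.37,0],"yaw": 0,"fingers": 0},
])

```text
t: 9.5
ee_pos: [453.8, -352.8, 182.1]
ee_rot: [-179.9, -0.1, 167.7]
force: [0.2, -0.1, -1.5]
grip_width: 28.9
gripper_force: 38.1
```

servo_tool([
  {"delta_pos": [0,0,0],"yaw": 0,"fingers": 0},
  {"delta_pos": [0,0,0],"yaw": 0,"fingers": 0},
  {"delta_pos": [0,0,0],"yaw": 0,"fingers": 0},
])

```text
t: 9.75
ee_pos: [456.2, -349.2, 182.6]
ee_rot: [179.9, -0.0, 167.9]
force: [0.3, 0.6, -1.2]
grip_width: 28.7
gripper_force: 38.1
```

```bash
python3 - <<'E'
from h import *
s,p,P=wrist("w3");print(s["ee_pos"],s["ee_rot"],s["grip_width"],s["force"])
h=cv2.cvtColor(p,cv2.COLOR_RGB2HSV)
q=P[(P[...,2]>3)&(P[...,2]<12)&(h[...,1]>90)&(h[...,0]<25)];q=q[np.hypot(q[:,0]-458,q[:,1]+351)<90]
print(len(q),q.min(0),q.max(0))
E
```

```text
[ 456.2392596  -349.21140224  182.60370492] [ 1.79915579e+02 -4.19656592e-02  1.67936885e+02] 28.6936861118544 [ 0.34504843  0.61042274 -1.15822455]
7067 [ 395.68599755 -414.48165267    4.20026463] [ 498.40828589 -291.98901575   10.57992771]
```

View pics/w3.png

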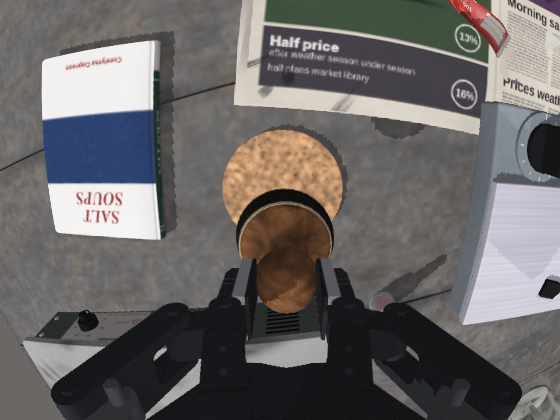

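The wrist view shows the dabber held upright at (286,250) above the cork mat, centred (285,180); mat centre measures (457.7,-353). Lowering it.

servo_tool([
  {"delta_pos": [-0.06,-0.07,0.4],"yaw": 0,"fingers": 0},
  {"delta_pos": [0,0,0.6],"yaw": 0,"fingers": 0},
  {"delta_pos": [0,0,0.6],"yaw": 0,"fingers": 0},
  {"delta_pos": [0,0,0.5],"yaw": 0,"fingers": 0},
  {"delta_pos": [0,0,0.3],"yaw": 0,"fingers": 0},
  {"delta_pos": [0,0,0.15],"yaw": 0,"fingers": 0},
  {"delta_pos": [0,0,0],"yaw": 0,"fingers": 0},
  {"delta_pos": [0,0,0],"yaw": 0,"fingers": 0},
])

```text
t: 10.47
ee_pos: [458.6, -353.2, 82.1]
ee_rot: [-180.0, 0.1, 168.0]
force: [0.5, 0.5, -1.3]
grip_width: 28.5
gripper_force: 38.1
```

Expected contact is at TCP z of about 72.4.

servo_tool([
  {"delta_pos": [0,0,0.1],"yaw": 0,"fingers": 0},
  {"delta_pos": [0,0,0.07],"yaw": 0,"fingers": 0},
  {"delta_pos": [0,0,0.04],"yaw": 0,"fingers": 0},
  {"delta_pos": [0,0,0],"yaw": 0,"fingers": 0},
])

```text
t: 10.8
ee_pos: [457.9, -353.3, 72.9]
ee_rot: [180.0, 0.0, 167.9]
force: [-1.6, 0.4, -1.6]
grip_width: 28.8
gripper_force: 38.1
```

servo_tool([
  {"delta_pos": [0,0,0.03],"yaw": 0,"fingers": 0},
  {"delta_pos": [0,0,0],"yaw": 0,"fingers": 0},
])

```text
t: 10.97
ee_pos: [458.1, -353.5, 72.2]
ee_rot: [-180.0, 0.1, 167.9]
force: [-0.4, -0.4, -0.2]
grip_width: 28.7
gripper_force: 38.4
```

servo_tool([
  {"delta_pos": [0,0,0.02],"yaw": 0,"fingers": 0},
  {"delta_pos": [0,0,0],"yaw": 0,"fingers": 0.4},
  {"delta_pos": [0,0,0],"yaw": 0,"fingers": 0.6},
  {"delta_pos": [0,0,0],"yaw": 0,"fingers": 0.9},
  {"delta_pos": [0,0,0],"yaw": 0,"fingers": 1},
  {"delta_pos": [0,0,0],"yaw": 0,"fingers": 1},
  {"delta_pos": [0,0,-0.4],"yaw": 0,"fingers": 1},
  {"delta_pos": [0,0,-0.8],"yaw": 0,"fingers": 1},
  {"delta_pos": [0,0,-0.8],"yaw": 0,"fingers": 1},
  {"delta_pos": [0,0,-0.8],"yaw": 0,"fingers": 1},
])

```text
t: 11.8
ee_pos: [457.5, -352.9, 183.5]
ee_rot: [180.0, -0.1, 167.9]
force: [0.9, -0.2, 1.0]
grip_width: 85.7
gripper_force: 0.0
```

servo_tool([
  {"delta_pos": [0,0,-0.6],"yaw": 0,"fingers": 1},
  {"delta_pos": [0,0,0],"yaw": 0,"fingers": 1},
  {"delta_pos": [0,0,0],"yaw": 0,"fingers": 1},
])

```text
t: 12.05
ee_pos: [458.7, -354.0, 209.3]
ee_rot: [-179.9, 0.2, 167.9]
force: [-0.5, -0.1, -1.2]
grip_width: 85.3
gripper_force: 0.0
```

```bash
python3 - <<'E'
from h import *
p,d=manip.grab_frame("top");cv2.imwrite("pics/top2.png",p[:,:,::-1]);P=cloud("top",d)
rect(P,"dabtop",(458,-353),40,70,100);rect(P,"pad",(458,-353),45,20,100)
E
python3 plan.py 444 351 185 170 22
```

```text
dabtop 18 [ 466.5 -341.6] [ 4.6 17.3] 51.7 z95 85.1
pad 183 [ 470.2 -337. ] [25.9 57.4] 50.1 z95 76.0
[ 457.9 -353.3  207. ] [-1.7999e+02  3.0000e-02  1.6792e+02]
[np.float64(0.096), np.float64(0.408), np.float64(0.013)] yaw -0.0005
[np.float64(0.19), np.float64(0.817), np.float64(0.026)] yaw -0.0005
[np.float64(0.189), np.float64(0.817), np.float64(0.026)] yaw -0.0005
[np.float64(0.188), np.float64(0.817), np.float64(0.026)] yaw -0.0005
[np.float64(0.186), np.float64(0.818), np.float64(0.026)] yaw -0.0005
[np.float64(0.185), np.float64(0.818), np.float64(0.026)] yaw -0.0005
[np.float64(0.184), np.float64(0.818), np.float64(0.026)] yaw -0.0005
[np.float64(0.182), np.float64(0.819), np.float64(0.026)] yaw -0.0005
[np.float64(0.181), np.float64(0.819), np.float64(0.026)] yaw -0.0005
[np.float64(0.18), np.float64(0.819), np.float64(0.026)] yaw -0.0005
[np.float64(0.178), np.float64(0.819), np.float64(0.026)] yaw -0.0005
[np.float64(0.177), np.float64(0.82), np.float64(0.026)] yaw -0.0005
[np.float64(0.175), np.float64(0.82), np.float64(0.026)] yaw -0.0005
[np.float64(0.174), np.float64(0.82), np.float64(0.026)] yaw -0.0005
[np.float64(0.173), np.float64(0.821), np.float64(0.026)] yaw -0.0005
[np.float64(0.171), np.float64(0.821), np.float64(0.026)] yaw -0.0005
[np.float64(0.17), np.float64(0.821), np.float64(0.026)] yaw -0.0005
[np.float64(0.169), np.float64(0.821), np.float64(0.026)] yaw -0.0005
[np.float64(0.167), np.float64(0.822), np.float64(0.026)] yaw -0.0005
[np.float64(0.166), np.float64(0.822), np.float64(0.026)] yaw -0.0005
[np.float64(0.165), np.float64(0.822), np.float64(0.026)] yaw -0.0005
[np.float64(0.082), np.float64(0.411), np.float64(0.013)] yaw -0.0005
```

servo_tool([
  {"delta_pos": [0.1,0.41,0.02],"yaw": -0.0005,"fingers": 1},
  {"delta_pos": [0.19,0.82,0.02],"yaw": -0.0005,"fingers": 1},
  {"delta_pos": [0.19,0.82,0.02],"yaw": -0.0005,"fingers": 1},
  {"delta_pos": [0.19,0.82,0.02],"yaw": -0.0005,"fingers": 1},
  {"delta_pos": [0.19,0.82,0.02],"yaw": -0.0005,"fingers": 1},
  {"delta_pos": [0.19,0.82,0.02],"yaw": -0.0005,"fingers": 1},
  {"delta_pos": [0.18,0.82,0.02],"yaw": -0.0005,"fingers": 1},
  {"delta_pos": [0.18,0.82,0.02],"yaw": -0.0005,"fingers": 1},
  {"delta_pos": [0.18,0.82,0.02],"yaw": -0.0005,"fingers": 1},
  {"delta_pos": [0.18,0.82,0.02],"yaw": -0.0005,"fingers": 1},
])

```text
t: 12.93
ee_pos: [450.0, -32.0, 196.4]
ee_rot: [180.0, -0.2, 168.8]
force: [-0.7, 0.7, -0.6]
grip_width: 85.3
gripper_force: 0.0
```

servo_tool([
  {"delta_pos": [0.18,0.82,0.02],"yaw": -0.0005,"fingers": 1},
  {"delta_pos": [0.18,0.82,0.02],"yaw": -0.0005,"fingers": 1},
  {"delta_pos": [0.18,0.82,0.02],"yaw": -0.0005,"fingers": 1},
  {"delta_pos": [0.17,0.82,0.02],"yaw": -0.0005,"fingers": 1},
  {"delta_pos": [0.17,0.82,0.02],"yaw": -0.0005,"fingers": 1},
  {"delta_pos": [0.17,0.82,0.02],"yaw": -0.0005,"fingers": 1},
  {"delta_pos": [0.17,0.82,0.02],"yaw": -0.0005,"fingers": 1},
  {"delta_pos": [0.17,0.82,0.02],"yaw": -0.0005,"fingers": 1},
  {"delta_pos": [0.17,0.82,0.02],"yaw": -0.0005,"fingers": 1},
  {"delta_pos": [0.17,0.82,0.02],"yaw": -0.0005,"fingers": 1},
])

```text
t: 13.77
ee_pos: [443.4, 302.5, 188.2]
ee_rot: [-179.8, -0.2, 169.7]
force: [0.5, -0.3, 0.5]
grip_width: 85.3
gripper_force: 0.0
```

servo_tool([
  {"delta_pos": [0.17,0.82,0.02],"yaw": 0,"fingers": 1},
  {"delta_pos": [0.08,0.41,0.02],"yaw": 0,"fingers": 1},
  {"delta_pos": [0,0,0],"yaw": 0,"fingers": 1},
  {"delta_pos": [0,0,0],"yaw": 0,"fingers": 1},
  {"delta_pos": [0,0,0],"yaw": 0,"fingers": 1},
])

```text
t: 14.18
ee_pos: [443.2, 350.5, 187.6]
ee_rot: [-179.8, -0.1, 169.7]
force: [1.4, -0.0, -0.1]
grip_width: 85.7
gripper_force: 0.0
```

```bash
python3 - <<'E'
from h import *
s,p,P=wrist("w4");print(s["ee_pos"],s["ee_rot"])
rect(P,"grip",(444,350),80,50,80);rect(P,"griptop",(444,350),80,64,76);rect(P,"stand",(444,350),110,15,32)
p,d=manip.grab_frame("top");cv2.imwrite("pics/top3.png",p[:,:,::-1]);P=cloud("top",d)
rect(P,"dabtop",(458,-353),45,70,100);rect(P,"dab",(458,-353),45,20,100)
E
```

```text
[443.2227579  350.52398075 187.5951378 ] [-1.79841937e+02 -1.20986652e-01  1.69701650e+02]
grip 3380 [445.4 350.6] [ 24.1 108.7] 80.1 z95 71.4
griptop 3320 [445.7 350.6] [ 24.  108.2] 80.2 z95 71.4
stand 2566 [442.6 350.6] [ 50.5 172. ] 79.4 z95 27.3
dabtop 129 [ 458.6 -351.3] [29.8 28.2] 80.6 z95 89.1
dab 452 [ 458.1 -349.1] [62.2 56.3] 22.3 z95 86.8
```

View pics/w4.png

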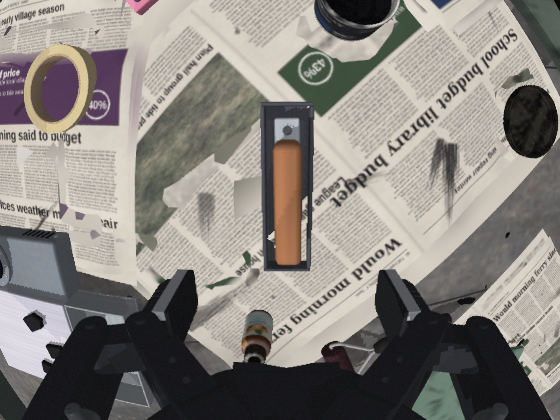

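The wrist view shows the scraper grip at (287,200) in its stand, centred (288,186). The scraper is at (445.5,350.6) with yaw -10, the stand at about (442.6,350.6). The dabber stands on the mat, top at 89 (6+83) and centred within 2 mm. Next: grasp the scraper.

servo_tool([
  {"delta_pos": [-0.057,0.01,0.4],"yaw": -0.002,"fingers": 1},
  {"delta_pos": [0,0,0.8],"yaw": 0,"fingers": 1},
  {"delta_pos": [0,0,0.8],"yaw": 0,"fingers": 1},
  {"delta_pos": [0,0,0.8],"yaw": 0,"fingers": 1},
  {"delta_pos": [0,0,0.5],"yaw": 0,"fingers": 1},
  {"delta_pos": [0,0,0.3],"yaw": 0,"fingers": 1},
  {"delta_pos": [0,0,0],"yaw": 0,"fingers": 1},
  {"delta_pos": [0,0,0],"yaw": 0,"fingers": 1},
])

```text
t: 14.95
ee_pos: [446.5, 351.0, 45.7]
ee_rot: [180.0, 0.0, 170.0]
force: [0.2, -0.7, 0.1]
grip_width: 85.5
gripper_force: 0.0
```

servo_tool([
  {"delta_pos": [0,0,0.2],"yaw": 0,"fingers": 0.8},
  {"delta_pos": [0,0,0.08],"yaw": 0,"fingers": 0.6},
  {"delta_pos": [0,0,0],"yaw": 0,"fingers": 0.4},
  {"delta_pos": [0,0,0],"yaw": 0,"fingers": 0.2},
  {"delta_pos": [0,0,0],"yaw": 0,"fingers": 0.1},
  {"delta_pos": [0,0,0],"yaw": 0,"fingers": 0.1},
  {"delta_pos": [0,0,0],"yaw": 0,"fingers": 0.1},
  {"delta_pos": [0,0,0],"yaw": 0,"fingers": 0.1},
  {"delta_pos": [0,0,0],"yaw": 0,"fingers": 0.1},
], force=60)

```text
t: 15.7
ee_pos: [446.5, 351.9, 34.9]
ee_rot: [179.9, 0.1, 170.1]
force: [0.0, -0.5, 2.2]
grip_width: 23.2
gripper_force: 59.3
```

servo_tool([
  {"delta_pos": [0,0,-0.15],"yaw": 0,"fingers": 0.1},
  {"delta_pos": [0,0,-0.4],"yaw": 0,"fingers": 0.1},
  {"delta_pos": [0,0,-0.7],"yaw": 0,"fingers": 0.1},
  {"delta_pos": [0,0,-0.8],"yaw": 0,"fingers": 0.1},
  {"delta_pos": [0,0,-0.6],"yaw": 0,"fingers": 0.1},
  {"delta_pos": [0,0,-0.2],"yaw": 0,"fingers": 0.1},
  {"delta_pos": [0,0,0],"yaw": 0,"fingers": 0.1},
  {"delta_pos": [0,0,0],"yaw": 0,"fingers": 0.1},
])

```text
t: 16.37
ee_pos: [445.6, 351.3, 147.0]
ee_rot: [-179.9, -0.1, 170.1]
force: [-0.5, -0.5, -2.3]
grip_width: 23.2
gripper_force: 58.9
```

```bash
python3 plan.py 576 -90 150 167.5 15
```

```text
[445.6 351.3 147. ] [-1.7994e+02 -7.0000e-02  1.7008e+02]
[np.float64(-0.183), np.float64(-0.368), np.float64(-0.003)] yaw 0.001
[np.float64(-0.367), np.float64(-0.735), np.float64(-0.005)] yaw 0.001
[np.float64(-0.37), np.float64(-0.734), np.float64(-0.005)] yaw 0.001
[np.float64(-0.372), np.float64(-0.733), np.float64(-0.005)] yaw 0.001
[np.float64(-0.374), np.float64(-0.732), np.float64(-0.005)] yaw 0.001
[np.float64(-0.376), np.float64(-0.73), np.float64(-0.005)] yaw 0.001
[np.float64(-0.378), np.float64(-0.729), np.float64(-0.005)] yaw 0.001
[np.float64(-0.38), np.float64(-0.728), np.float64(-0.005)] yaw 0.001
[np.float64(-0.383), np.float64(-0.727), np.float64(-0.005)] yaw 0.001
[np.float64(-0.385), np.float64(-0.726), np.float64(-0.005)] yaw 0.001
[np.float64(-0.387), np.float64(-0.725), np.float64(-0.005)] yaw 0.001
[np.float64(-0.389), np.float64(-0.724), np.float64(-0.005)] yaw 0.001
[np.float64(-0.391), np.float64(-0.722), np.float64(-0.005)] yaw 0.001
[np.float64(-0.394), np.float64(-0.721), np.float64(-0.005)] yaw 0.001
[np.float64(-0.198), np.float64(-0.36), np.float64(-0.003)] yaw 0.001
```

servo_tool([
  {"delta_pos": [-0.18,-0.37,0],"yaw": 0.001,"fingers": 0.1},
  {"delta_pos": [-0.37,-0.73,0],"yaw": 0.001,"fingers": 0.1},
  {"delta_pos": [-0.37,-0.73,0],"yaw": 0.001,"fingers": 0.1},
  {"delta_pos": [-0.37,-0.73,0],"yaw": 0.001,"fingers": 0.1},
  {"delta_pos": [-0.37,-0.73,0],"yaw": 0.001,"fingers": 0.1},
  {"delta_pos": [-0.38,-0.73,0],"yaw": 0.001,"fingers": 0.1},
  {"delta_pos": [-0.38,-0.73,0],"yaw": 0.001,"fingers": 0.1},
  {"delta_pos": [-0.38,-0.73,0],"yaw": 0.001,"fingers": 0.1},
  {"delta_pos": [-0.38,-0.73,0],"yaw": 0.001,"fingers": 0.1},
  {"delta_pos": [-0.39,-0.73,0],"yaw": 0.001,"fingers": 0.1},
])

```text
t: 17.2
ee_pos: [532.9, 50.6, 144.6]
ee_rot: [-179.9, -0.3, 168.3]
force: [0.3, 1.0, -1.0]
grip_width: 23.3
gripper_force: 59.1
```

servo_tool([
  {"delta_pos": [-0.39,-0.72,0],"yaw": 0.001,"fingers": 0.1},
  {"delta_pos": [-0.39,-0.72,0],"yaw": 0.001,"fingers": 0.1},
  {"delta_pos": [-0.39,-0.72,0],"yaw": 0.001,"fingers": 0.1},
  {"delta_pos": [-0.39,-0.72,0],"yaw": 0.001,"fingers": 0.1},
  {"delta_pos": [-0.2,-0.36,0],"yaw": 0,"fingers": 0.1},
  {"delta_pos": [0,0,0],"yaw": 0,"fingers": 0.1},
  {"delta_pos": [0,0,0],"yaw": 0,"fingers": 0.1},
  {"delta_pos": [0,0,0],"yaw": 0,"fingers": 0.1},
])

```text
t: 17.87
ee_pos: [575.3, -88.1, 146.3]
ee_rot: [179.9, -0.2, 167.6]
force: [0.0, 0.6, -1.0]
grip_width: 23.5
gripper_force: 59.1
```

```bash
python3 - <<'E'
from fit import *
s,p,P=wrist("w5");print(s["ee_pos"],s["ee_rot"],s["grip_width"])
g=p.max(2);m=((g<85)&(P[...,2]>58)&(P[...,2]<75)).astype(np.uint8)
# warmer coordinates
W=(583.4,-61.4,np.radians(-12.5));c,q=np.cos(W[2]),np.sin(W[2])
dx,dy=P[...,0]-W[0],P[...,1]-W[1];X=c*dx+q*dy;Y=-q*dx+c*dy
m&=((abs(X)<84)&(abs(Y)<99)).astype(np.uint8)
n,l,st,_=cv2.connectedComponentsWithStats(m)
for i in range(1,n):
    if st[i,4]>60: k=l==i;print("wrist flake",st[i,4],X[k].min().round(),X[k].max().round(),Y[k].min().round(),Y[k].max().round())
E
```

```text
[575.2908684  -88.12444321 146.28025209] [179.93528445  -0.21480843 167.59357096] 23.45431633724234
wrist flake 1452 -62.0 -30.0 14.0 53.0
wrist flake 1200 -13.0 14.0 42.0 79.0
wrist flake 941 30.0 58.0 12.0 47.0
```

View pics/w5.png

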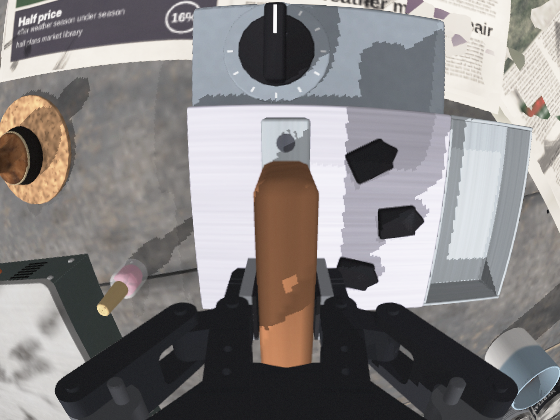

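The wrist view shows the scraper held over the clear right part of the plate, with flakes at (372,160), (400,222) and (358,273) to its left, within blade reach (x -62..58). The knob's line still points at the robot, and the dabber stands on the mat at (25,155). Lowering.

servo_tool([
  {"delta_pos": [0,0,0.4],"yaw": 0,"fingers": 0.1},
  {"delta_pos": [0,0,0.5],"yaw": 0,"fingers": 0.1},
  {"delta_pos": [0,0,0.3],"yaw": 0,"fingers": 0.1},
  {"delta_pos": [0,0,0.1],"yaw": 0,"fingers": 0.1},
  {"delta_pos": [0,0,0],"yaw": 0,"fingers": 0.1},
  {"delta_pos": [0,0,0],"yaw": 0,"fingers": 0.1},
])

```text
t: 18.42
ee_pos: [576.5, -88.8, 96.5]
ee_rot: [180.0, 0.0, 167.6]
force: [0.3, 0.6, -1.7]
grip_width: 23.3
gripper_force: 59.1
```

servo_tool([
  {"delta_pos": [0,0,0.1],"yaw": 0,"fingers": 0.1},
  {"delta_pos": [0,0,0.06],"yaw": 0,"fingers": 0.1},
  {"delta_pos": [0,0,0],"yaw": 0,"fingers": 0.1},
  {"delta_pos": [0,0,0],"yaw": 0,"fingers": 0.1},
])

```text
t: 18.75
ee_pos: [576.4, -89.3, 89.9]
ee_rot: [180.0, 0.0, 167.6]
force: [0.3, 0.2, -1.1]
grip_width: 23.2
gripper_force: 59.1
```

servo_tool([
  {"delta_pos": [0,0.1,0.03],"yaw": 0,"fingers": 0.1},
  {"delta_pos": [0,0.2,0],"yaw": 0,"fingers": 0.1},
  {"delta_pos": [0,0.2,0],"yaw": 0,"fingers": 0.1},
  {"delta_pos": [0,0.2,0],"yaw": 0,"fingers": 0.1},
  {"delta_pos": [0,0.2,0],"yaw": 0,"fingers": 0.1},
  {"delta_pos": [0,0.2,0],"yaw": 0,"fingers": 0.1},
  {"delta_pos": [0,0.2,0],"yaw": 0,"fingers": 0.1},
  {"delta_pos": [0,0.2,0],"yaw": 0,"fingers": 0.1},
  {"delta_pos": [0,0,0],"yaw": 0,"fingers": 0.1},
])

```text
t: 19.5
ee_pos: [589.5, -28.7, 88.5]
ee_rot: [179.9, -0.0, 167.7]
force: [0.7, 0.0, -1.8]
grip_width: 23.2
gripper_force: 59.2
```

servo_tool([
  {"delta_pos": [0,0.15,0],"yaw": 0,"fingers": 0.1},
  {"delta_pos": [0,0.15,0],"yaw": 0,"fingers": 0.1},
  {"delta_pos": [0,0.15,0],"yaw": 0,"fingers": 0.1},
  {"delta_pos": [0,0.15,0],"yaw": 0,"fingers": 0.1},
  {"delta_pos": [0,0.15,0],"yaw": 0,"fingers": 0.1},
  {"delta_pos": [0,0.15,0],"yaw": 0,"fingers": 0.1},
  {"delta_pos": [0,0.15,0],"yaw": 0,"fingers": 0.1},
  {"delta_pos": [0,0.15,0],"yaw": 0,"fingers": 0.1},
  {"delta_pos": [0,0.15,0],"yaw": 0,"fingers": 0.1},
  {"delta_pos": [0,0.15,0],"yaw": 0,"fingers": 0.1},
])

```text
t: 20.33
ee_pos: [602.3, 28.6, 88.5]
ee_rot: [180.0, 0.0, 167.6]
force: [-0.3, 0.7, -1.3]
grip_width: 23.5
gripper_force: 59.1
```

servo_tool([
  {"delta_pos": [0,0.15,0],"yaw": 0,"fingers": 0.1},
  {"delta_pos": [0,0.15,0],"yaw": 0,"fingers": 0.1},
  {"delta_pos": [0,0.15,0],"yaw": 0,"fingers": 0.1},
  {"delta_pos": [0,0.1,0],"yaw": 0,"fingers": 0.1},
  {"delta_pos": [0,0,0],"yaw": 0,"fingers": 0.1},
  {"delta_pos": [0,0,0],"yaw": 0,"fingers": 0.1},
])

```text
t: 20.83
ee_pos: [606.9, 49.6, 88.5]
ee_rot: [-180.0, -0.0, 167.6]
force: [-0.1, -0.1, -1.5]
grip_width: 23.5
gripper_force: 59.1
```

servo_tool([
  {"delta_pos": [0,0,-0.4],"yaw": 0,"fingers": 0.1},
  {"delta_pos": [0,0,-0.7],"yaw": 0,"fingers": 0.1},
  {"delta_pos": [0,0,-0.5],"yaw": 0,"fingers": 0.1},
  {"delta_pos": [0,0,0],"yaw": 0,"fingers": 0.1},
  {"delta_pos": [0,0,0],"yaw": 0,"fingers": 0.1},
])

```text
t: 21.25
ee_pos: [607.8, 49.0, 154.0]
ee_rot: [180.0, 0.2, 167.5]
force: [-0.2, -0.3, -1.8]
grip_width: 23.2
gripper_force: 59.2
```

```bash
python3 plan.py 445 351.5 150 170 11
```

```text
[607.8  49.  154. ] [179.96   0.21 167.54]
[np.float64(0.28), np.float64(0.325), np.float64(0.005)] yaw -0.0012
[np.float64(0.558), np.float64(0.653), np.float64(0.01)] yaw -0.0012
[np.float64(0.556), np.float64(0.655), np.float64(0.01)] yaw -0.0012
[np.float64(0.553), np.float64(0.657), np.float64(0.01)] yaw -0.0012
[np.float64(0.55), np.float64(0.659), np.float64(0.01)] yaw -0.0012
[np.float64(0.548), np.float64(0.661), np.float64(0.01)] yaw -0.0012
[np.float64(0.545), np.float64(0.663), np.float64(0.01)] yaw -0.0012
[np.float64(0.543), np.float64(0.666), np.float64(0.01)] yaw -0.0012
[np.float64(0.54), np.float64(0.668), np.float64(0.01)] yaw -0.0012
[np.float64(0.537), np.float64(0.67), np.float64(0.01)] yaw -0.0012
[np.float64(0.267), np.float64(0.336), np.float64(0.005)] yaw -0.0012
```

servo_tool([
  {"delta_pos": [0.28,0.33,0],"yaw": -0.001,"fingers": 0.1},
  {"delta_pos": [0.56,0.65,0],"yaw": -0.001,"fingers": 0.1},
  {"delta_pos": [0.56,0.65,0],"yaw": -0.001,"fingers": 0.1},
  {"delta_pos": [0.55,0.66,0],"yaw": -0.001,"fingers": 0.1},
  {"delta_pos": [0.55,0.66,0],"yaw": -0.002,"fingers": 0.1},
  {"delta_pos": [0.55,0.66,0],"yaw": -0.001,"fingers": 0.1},
  {"delta_pos": [0.55,0.66,0],"yaw": -0.001,"fingers": 0.1},
  {"delta_pos": [0.54,0.67,0],"yaw": -0.002,"fingers": 0.1},
  {"delta_pos": [0.54,0.67,0],"yaw": -0.002,"fingers": 0.1},
  {"delta_pos": [0.54,0.67,0],"yaw": -0.001,"fingers": 0.1},
])

```text
t: 22.08
ee_pos: [450.0, 337.5, 149.8]
ee_rot: [-179.8, -0.2, 169.9]
force: [-0.1, 0.5, -2.0]
grip_width: 23.4
gripper_force: 59.2
```

servo_tool([
  {"delta_pos": [0.27,0.34,0],"yaw": 0,"fingers": 0.1},
  {"delta_pos": [0,0,0],"yaw": 0,"fingers": 0.1},
  {"delta_pos": [0,0,0],"yaw": 0,"fingers": 0.1},
  {"delta_pos": [0,0,0],"yaw": 0,"fingers": 0.1},
])

```text
t: 22.42
ee_pos: [443.5, 351.2, 150.7]
ee_rot: [-179.8, -0.1, 169.9]
force: [0.7, -0.7, -2.4]
grip_width: 23.9
gripper_force: 59.3
```

```bash
python3 - <<'E'
from h import *
s,p,P=wrist("w6");print(s["ee_pos"],s["ee_rot"])
t,d=manip.grab_frame("top")
a=cv2.resize(t[85:225,215:355],None,fx=3,fy=3,interpolation=cv2.INTER_CUBIC)
m=np.zeros((420,800,3),np.uint8);m[:,:420]=a;m[:,420:]=cv2.resize(p[:,100:480],(380,420))
cv2.imwrite("pics/chk6.png",m[:,:,::-1])
E
python3 plan.py 445 351.5 50 170 4
```

```text
[443.47922662 351.20521326 150.72666486] [-1.79848383e+02 -9.42556996e-02  1.69877754e+02]
[444.2 351.  151.6] [-1.7992e+02 -5.0000e-02  1.6980e+02]
[np.float64(-0.005), np.float64(0.004), np.float64(0.635)] yaw -0.0003
[np.float64(-0.005), np.float64(0.004), np.float64(0.635)] yaw -0.0003
[np.float64(-0.005), np.float64(0.004), np.float64(0.635)] yaw -0.0003
[np.float64(-0.005), np.float64(0.004), np.float64(0.635)] yaw -0.0003
```

View pics/chk6.png

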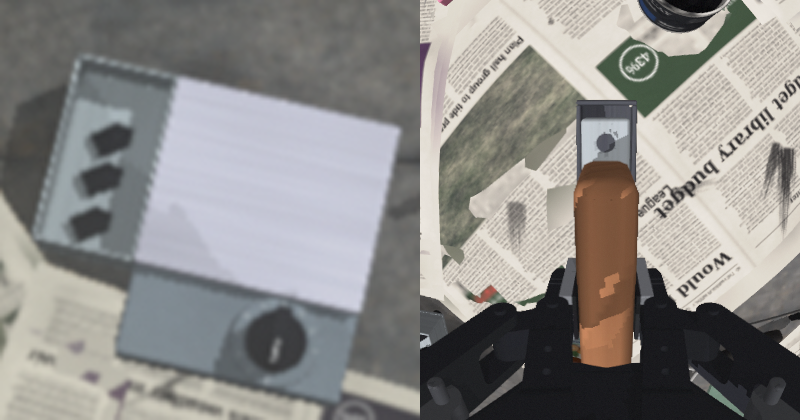

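The crop shows all three flakes in the catch tray at (110,138), (102,178) and (92,222), the plate clean, and the scraper right over its stand. Lowering it in.

servo_tool([
  {"delta_pos": [0,0.01,0.4],"yaw": 0,"fingers": 0.1},
  {"delta_pos": [0,0,0.7],"yaw": 0,"fingers": 0.1},
  {"delta_pos": [0,0,0.7],"yaw": 0,"fingers": 0.1},
  {"delta_pos": [0,0,0.4],"yaw": 0,"fingers": 0.1},
  {"delta_pos": [0,0,0],"yaw": 0,"fingers": 0.1},
  {"delta_pos": [0,0,0],"yaw": 0,"fingers": 0.1},
])

```text
t: 23.02
ee_pos: [443.8, 351.3, 63.5]
ee_rot: [-179.9, -0.1, 169.8]
force: [0.2, 0.9, -0.6]
grip_width: 23.3
gripper_force: 59.3
```

servo_tool([
  {"delta_pos": [0,0,0.2],"yaw": 0,"fingers": 0.1},
  {"delta_pos": [0,0,0.2],"yaw": 0,"fingers": 0.1},
  {"delta_pos": [0,0,0.15],"yaw": 0,"fingers": 0.1},
  {"delta_pos": [0,0,0.1],"yaw": 0,"fingers": 0.1},
  {"delta_pos": [0,0,0],"yaw": 0,"fingers": 0.1},
  {"delta_pos": [0,0,0],"yaw": 0,"fingers": 0.1},
])

```text
t: 23.52
ee_pos: [443.7, 352.7, 38.3]
ee_rot: [-180.0, -0.0, 169.9]
force: [-0.3, -0.1, -1.1]
grip_width: 23.2
gripper_force: 59.3
```

servo_tool([
  {"delta_pos": [0,0,0.05],"yaw": 0,"fingers": 0.1},
  {"delta_pos": [0,0,0.04],"yaw": 0,"fingers": 0.1},
  {"delta_pos": [0,0,0],"yaw": 0,"fingers": 0.1},
  {"delta_pos": [0,0,0],"yaw": 0,"fingers": 0.1},
])

```text
t: 23.85
ee_pos: [443.9, 352.8, 35.1]
ee_rot: [180.0, 0.0, 169.9]
force: [0.0, 0.6, -2.2]
grip_width: 23.2
gripper_force: 59.3
```

servo_tool([
  {"delta_pos": [0,0,0.03],"yaw": 0,"fingers": 0.1},
  {"delta_pos": [0,0,0],"yaw": 0,"fingers": 0.1},
  {"delta_pos": [0,0,0],"yaw": 0,"fingers": 0.1},
])

```text
t: 24.1
ee_pos: [444.0, 352.8, 34.9]
ee_rot: [180.0, 0.0, 169.9]
force: [-2.8, -1.0, 4.1]
grip_width: 23.3
gripper_force: 59.9
```

The scraper is in contact with the stand floor. Release, rise and check.

servo_tool([
  {"delta_pos": [0,0,0],"yaw": 0,"fingers": 0.4},
  {"delta_pos": [0,0,0],"yaw": 0,"fingers": 0.6},
  {"delta_pos": [0,0,0],"yaw": 0,"fingers": 0.9},
  {"delta_pos": [0,0,0],"yaw": 0,"fingers": 1},
  {"delta_pos": [0,0,0],"yaw": 0,"fingers": 1},
  {"delta_pos": [0,0,-0.4],"yaw": 0,"fingers": 1},
  {"delta_pos": [0,0,-0.8],"yaw": 0,"fingers": 1},
  {"delta_pos": [0,0,-0.8],"yaw": 0,"fingers": 1},
  {"delta_pos": [0,0,-0.8],"yaw": 0,"fingers": 1},
  {"delta_pos": [0,0,-0.8],"yaw": 0,"fingers": 1},
])

```text
t: 24.93
ee_pos: [443.7, 352.5, 179.0]
ee_rot: [-180.0, -0.0, 169.9]
force: [0.8, 0.9, 0.3]
grip_width: 85.1
gripper_force: 0.0
```

servo_tool([
  {"delta_pos": [0,0,-0.4],"yaw": 0,"fingers": 1},
  {"delta_pos": [0,0,0],"yaw": 0,"fingers": 1},
  {"delta_pos": [0,0,0],"yaw": 0,"fingers": 1},
  {"delta_pos": [0,0,0],"yaw": 0,"fingers": 1},
])

```text
t: 25.27
ee_pos: [443.2, 352.3, 192.0]
ee_rot: [-179.9, -0.1, 169.9]
force: [0.5, -0.4, -0.2]
grip_width: 85.5
gripper_force: 0.0
```

```bash
python3 - <<'E'
from h import *
s,p,P=wrist("w7");print(s["ee_pos"],s["force"])
rect(P,"griptop",(444,350),80,60,80);rect(P,"stand",(444,350),110,15,32)
t,d=manip.grab_frame("top");Q=cloud("top",d);rect(Q,"dabtop",(458,-353),45,70,100);rect(Q,"knob",(453,-68),40,84,96)
m=np.zeros((420,800,3),np.uint8);m[:,:420]=t[:,70:490];m[:,420:]=cv2.resize(p[:,100:480],(380,420));cv2.imwrite("pics/end.png",m[:,:,::-1])
E
```

```text
[443.24948787 352.2635011  191.97192979] [ 0.4666042  -0.41417811 -0.23206463]
griptop 3266 [443.4 352.5] [ 24. 109.] 79.4 z95 71.4
stand 2539 [443.1 350.5] [ 50.6 173.6] 79.3 z95 27.4
dabtop 129 [ 458.8 -350.7] [29.3 27.5] 0.2 z95 89.7
knob 105 [451.8 -66.4] [13.5 49.9] 77.0 z95 91.0
```

View pics/end.png

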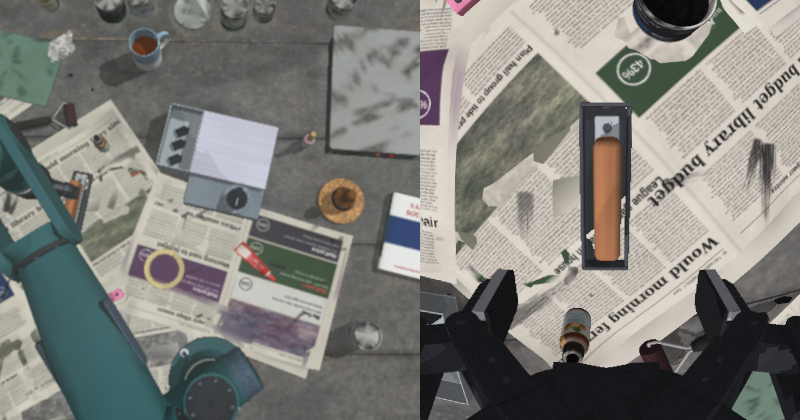

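The final view shows the scraper in its stand at (606,200), blade down at the same height as before. The dabber is on the mat at (342,198), the flakes are in the tray at (180,145), the knob is off, and the bottles have not moved.

```bash
python3 -c "
from workcell import manip
print(manip.job_done())"
```

```text
the job is handed in; nothing more can be done
None
```

Job handed in at about 25 s of the 72 s: by the last camera check, the knob is at its off stop, the dabber stands on the cork mat, all three flakes are in the catch tray, and the scraper is back in its stand, blade down.

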